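# Unlock a sharpener's guard and hold it open at 60 degrees

### The job

The guard over the stone of the bench sharpener is locked by the push-and-turn knob at its front: push the knob down and, keeping it down, turn it a quarter turn anticlockwise (seen from above) so that its tongue swings off the guard. Then swing the guard up until it stands 60 degrees open and hold it there so that the stone can be got at: it falls shut by itself, so finish while still holding it in the fingers, with nothing propped under it. Leave the loose things round the sharpener where they are.

Things in the scene. Friction and masses are not known exactly. Their poses are not given: they have to be found in the camera images.
- sharpener: grey bench sharpener, fixed, 206 x 160 mm, standing on a thin brown cork mat; origin under its middle, on the mat's top (mat 4 mm thick), z up, local -x is its front (the side with the handle and the knob), local +y is the knob's side. Flat deck 50 mm above the origin. A flat round stone lies under the guard.
- hinge_mid (a point): middle of the hinge axis of the guard, fixed to the sharpener (axis along its y), at [0.078, 0, 0.056] in its frame. The guard is an aluminium cover with a clear window, 137 mm deep, 150 mm wide, 40 mm high, its top 92 mm above the sharpener's origin when shut
- handle (a point): middle of the steel bar handle of the guard: a round bar 10 mm thick, along the sharpener's y, about 50 mm free length, standing 45 mm in front of the guard's front wall; turns with the guard. Shut, it is at [-0.110, -0.035, 0.086] in the sharpener's frame; there, it is 36 mm above the deck, so 26 mm and more are free all round it
- guard (a joint): hinge of the guard: opening angle in rad, 0 shut, grows as its front rises (60 degrees = 1.047), stop at 1.4. It falls shut freely from any angle (0.3 to 0.6 kg). The handle moves on an arc about hinge_mid, up and towards the rear (local +x)
- knob_grip (a point): middle of the knob's black bar grip (42 mm long, 13 wide, 25 high) on a 48 mm round flange whose top is 12.5 mm below this point; z is the upright knob axis, x runs along bar and steel tongue. The tongue reaches 37 mm from the axis, over the guard's front edge while locked. At rest 125.5 mm above the sharpener's origin, at [-0.090, 0.050]; sinks and turns with the knob
- knob_push (a joint): how far the knob is pushed down, m: 0 at rest, up to 0.0085; a spring needs about 4 N to start and 10 N fully down. It must be more than about 0.0065 down to turn past the tooth inside the housing
- knob_turn (a joint): angle of the knob in rad: 0 to 0.12 at the start, locked (tongue over the guard); grows anticlockwise seen from above, stop at 1.6. Unless pushed down it is stopped near 0.2. Past about 1.3 it springs up again and stays free; while locked the guard lifts only about 4 degrees
- wax_tin: loose white round tin, 68 mm across, 43 mm high, origin under its centre; to be left alone
- tape_measure: loose yellow tape measure, 31 x 79 x 63 mm high, origin under its centre; to be left alone
- sanding_block: loose cork sanding block, 67 x 112 x 33 mm high, origin under its centre; to be left alone
- wood_block_4: loose small wooden block, 45 x 60 x 30 mm high, origin under its centre; to be left alone

How it is judged:
By the outcome, as a careful person would: the job done as asked, in the order asked, and still so for the second after the job is handed in, while the arm keeps its last pose, push and grip.
It also fails if it takes over 54 s, if anything falls off the work surface, if the arm or the gripper's body presses on something with over 40 N, if the wrist force passes 120 N, or if a joint passes its speed limit or range.

### The arm

A 6-joint arm with a two-finger parallel gripper is mounted at the origin on the work surface; the furniture and walls round the work are solid. World frame = base frame: x ahead of the robot, y to its left, z up, the work surface at z = 0. Lengths are in m, angles in degrees, forces in N, time in s.
With the tool pointing down it reaches from about 0.375 to 0.9 m from the base axis. Payload 3.1 kg.
Tool frame: the origin (TCP) lies between the finger pads; the fingertips stand 11 mm ahead of it and the grasp point (between the pads) lies 8 mm behind it; z points along the fingers, y is the line along which they close (so a half turn about z gives the same grasp; the last joint's range is limited). The gripper opens to 87 mm and grips with 3 to 60 N. Pads are 19 mm wide; open, the fingers measure 117 mm over their backs; the gripper's body (75 mm by 190 mm) begins 51 mm behind the grasp point.
Start: joints at [-74.169, 30.224, 82.088, -0, 67.689, -10.227], TCP at [0.275, -0.561, 0.213] pointing down, gripper open.
Joint ranges: [-176.69, 176.69], [-43.24, 126.21], [12.49, 139.97], [-82, 262], [0, 151.66], [-163.58, 163.58]. Speed limits (degrees/s): [159.86, 159.86, 180, 180, 180, 180].

### API

Orientations are given as a 3x3 rotation matrix whose columns are the frame's x, y, z axes.
In Python, from rig import bot gives the robot as it stands.
- The arm moves only by the tool apply_moves, never from a script. Its argument "steps" is a list that holds one entry, the list of rows, each a list of 7 numbers: the shift along the tool's x, y, z in cm, then the turn, a rotation vector about the tool's x, y, z in degrees, then the gripper command: -1 is shut, 1 is fully open, values between are in proportion. In form: [[[dx, dy, dz, rx, ry, rz, jaw], ...]]. A call has 1 to 20 rows; each row is the pose to reach, as a shift and turn from the pose commanded when the call began, along the tool's axes at that moment; what a row does not reach only later rows make up. A row lasts 1/8 s, in which the tool goes at most 62.5 mm and 10.7 degrees, less where a joint would pass 70% of its speed; a pose out of reach is approached as far as the arm can. A call with a gripper value outside its range is refused whole. The fingers move at their own pace and stop on an object; the grip force is fixed at half the most. Time passes only in rows, so rows that repeat a pose let the fingers close. It gives the time, the measured TCP pose, the force, the opening and the grip force at its end, in the units of the state.
- bot.read_state(): the state, without advancing time (a new reading comes with each control period).
- bot.capture(name): name is "side" or "top"; returns the picture (480x640x3 uint8, blue, green, red); there is no depth.
- bot.camera_model(name): a dict with "intrinsics" (3x3 intrinsics, pixels), "k1" (the pictures are not rectified: a ray, as slopes to the right and down, at radius r is drawn at 1 + k1 r^2 times it, then the intrinsics apply), "R" (3x3) and "t" (3): a world point X has camera coordinates R X + t. Camera axes: x right, y down, z forward; pixel columns grow to the right and rows downward; lengths in m; the calibration is good to about 2 mm. A picture is of the moment at which its call begins. camera_model takes no time and is no camera call.
- bot.hand_in(): hands the job in; it is judged then, once.
The state is a dict: "time_s": time; "joint_positions": joint angles; "qvel": joint speeds; "tau": joint torques, N m; "position": TCP position; "tcp_rot": TCP orientation; "force": force on the tool from outside, world axes, zero at the start; "moment": the same for the moment, N m; "opening": opening from 0.0 (shut) to 1.0 (fully open); "grasp_force": force on a finger pad.
Only numpy, scipy, OpenCV 4.12 (cv2) and the standard library are available. Lean on these libraries where they do the work, as an engineer would, in place of code of your own. Each camera call takes 0.05 s, during which the arm holds its last target. There are 200 camera calls.

## Working session

There is one attempt and no reset: what is moved stays moved. The work goes in short steps, Python scripts to look and compute and a tool call to move; the robot and the scene stay as the last step left them, time stands still between calls to the robot, and variables do not carry over. Pictures are saved under pics/ and viewed, at most 10 in all, crops included, and the job is handed in when it is done.

Besides the shell and the picture viewer there is one more tool, called as name([rows], argument=value, ...), one row to a line, values as JSON. apply_moves: Moves the arm, as the interface text tells. Its arguments: {"type":"object","properties":{"steps":{"type":"array","items":{"type":"array","items":{"type":"array","items":{"type":"number"}}}}},"required":["steps"]}

```bash
mkdir -p pics; ls; python3 - <<'E'
from rig import bot
import cv2
for n in("side","top"):
    cv2.imwrite(f"pics/{n}0.png",bot.capture(n)); m=bot.camera_model(n); print(n,m)
s=bot.read_state(); print(s)
E
```

```text
pics
side {'intrinsics': array([[526.9005597 ,   0.        , 316.82412159],
       [  0.        , 526.9005597 , 231.00886786],
       [  0.        ,   0.        ,   1.        ]]), 'k1': -0.10358225018640957, 'R': array([[-0.58364536,  0.81187722, -0.01461087],
       [ 0.59554972,  0.41576103, -0.68735965],
       [-0.55197701, -0.40987577, -0.72617025]]), 't': array([ 0.14369561, -0.19681091,  1.52405219])}
top {'intrinsics': array([[553.33393007,   0.        , 320.51887654],
       [  0.        , 553.33393007, 251.82317635],
       [  0.        ,   0.        ,   1.        ]]), 'k1': -0.14874013107272266, 'R': array([[ 0.02436329, -0.99967541,  0.00744981],
       [-0.98228012, -0.02532322, -0.18570001],
       [ 0.18582839, -0.00279354, -0.98257824]]), 't': array([0.0957528 , 0.38409442, 1.40233618])}
{'time_s': 0.1, 'joint_positions': array([-7.41696818e+01,  3.02729338e+01,  8.21506078e+01, -5.04929875e-04,
        6.76888895e+01, -1.02287963e+01]), 'qvel': array([-0.00571938, -0.09684785, -0.17782296, -0.06109218, -0.08758171,
       -0.00279369]), 'tau': array([-8.06159660e-04, -4.40989816e+01, -1.77148980e+01,  6.35416643e-02,
        5.34126547e-02, -3.54115014e-05]), 'position': array([ 0.2743799 , -0.56078532,  0.21246839]), 'tcp_rot': array([[ 8.98339901e-01,  4.39300725e-01, -5.43136411e-04],
       [ 4.39300929e-01, -8.98337986e-01,  1.88564666e-03],
       [ 3.40445877e-04, -1.93255196e-03, -9.99998075e-01]]), 'force': array([ 0.28513993,  0.24861146, -0.79468959]), 'moment': array([ 0.0090794 ,  0.01508517, -0.01246357]), 'grasp_force': 0.0, 'opening': 1.005757707902037}
```

View pics/top0.png

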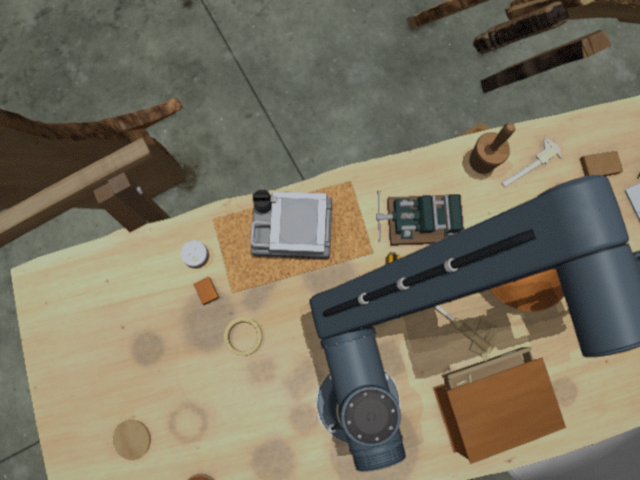

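View pics/side0.png

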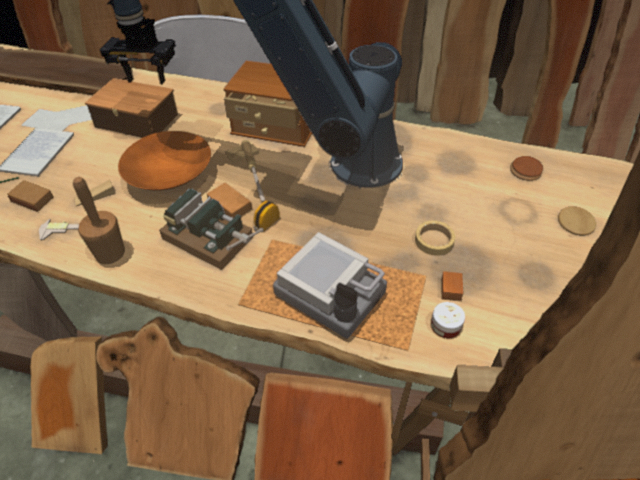

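```bash
python3 - <<'E'
import cv2,numpy as np
a=cv2.imread("pics/top0.png")[180:270,240:340]; b=cv2.imread("pics/side0.png")[225:345,265:395]
cv2.imwrite("pics/c0.png",cv2.resize(a,None,fx=6.5,fy=6.5,interpolation=2)); cv2.imwrite("pics/c1.png",cv2.resize(b,None,fx=5,fy=5,interpolation=2))
E
```

```text
(no output)
```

View pics/c0.png

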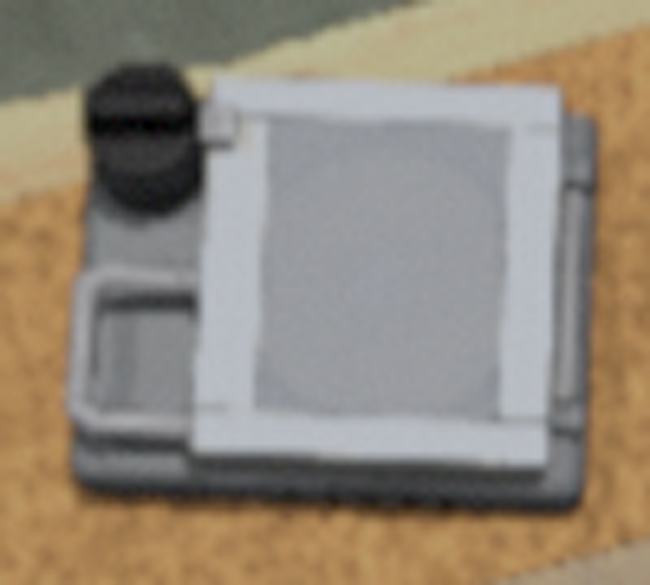

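View pics/c1.png

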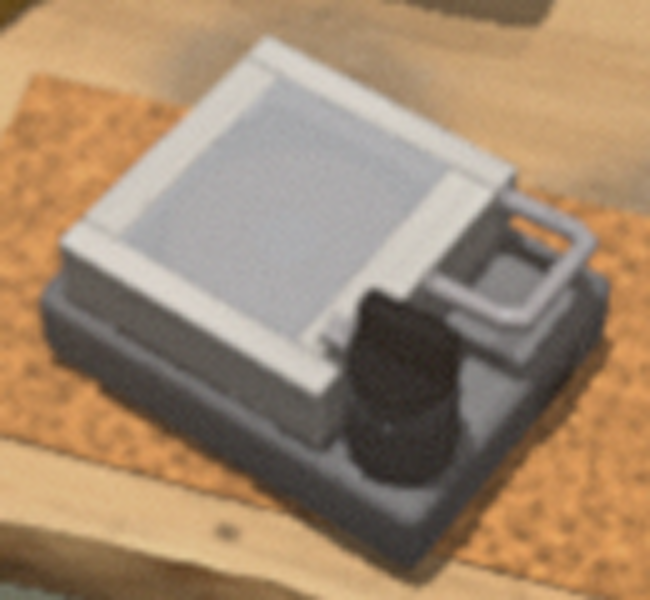

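```bash
cat > h.py <<'E'
import numpy as np, cv2
from rig import bot
CM={n:bot.camera_model(n) for n in("side","top")}
def proj(n,X):
    m=CM[n]; c=np.atleast_2d(X)@m["R"].T+m["t"]; s=c[:,:2]/c[:,2:]
    s=s*(1+m["k1"]*(s**2).sum(1,keepdims=True)); K=m["intrinsics"]
    return s*K[0,0]+K[:2,2]
def Rz(a): return np.array([[np.cos(a),-np.sin(a),0],[np.sin(a),np.cos(a),0],[0,0,1]])
def world(p,L): return np.atleast_2d(L)@Rz(p[2]).T+[p[0],p[1],.004]
E
python3 - <<'E'
from h import *
from scipy.optimize import least_squares
T=np.array([[215,78],[560,88],[192,452],[546,466],[85,350]])/6.5+[240,180]
S=np.array([[335,385],[62,243],[515,180],[267,40],[557,280]])/5+[265,225]
def L(xf): return np.array([[xf,.075,.092],[xf+.137,.075,.092],[xf,-.075,.092],[xf+.137,-.075,.092],[-.110,-.035,.086]])
def f(q): W=world(q,L(q[3])); return np.r_[(proj("top",W)-T).ravel(),(proj("side",W)-S).ravel()]
r=least_squares(f,[.5,.1,-1.57,-.065],loss="soft_l1"); q=r.x
print(q,np.degrees(q[2])); print(f(q).reshape(-1,2).round(1))
pts=np.array([[-.09,.05,.1255],[-.11,-.035,.086],[.078,0,.056]])
print(world(q,pts)); 
for n in("top","side"): print((proj(n,world(q,[[-.09,.05,.138],[-.069,.05,.138],[-.111,.05,.138]]))-([240,180] if n=="top" else [265,225]))*(6.5 if n=="top" else 5))
E
```

```text
[ 0.44786421  0.16750302 -1.57608184 -0.0658466 ] -90.30283740455626
[[-1.1 -0.5]
 [-0.4 -0.5]
 [-0.4 -0.2]
 [ 0.1 -0.7]
 [-0.5 -0.2]
 [-2.4  0.6]
 [-0.2 -1.4]
 [ 1.  -4.1]
 [-0.1 -2.3]
 [-0.  -1.5]]
[[0.4983392  0.25723748 0.1295    ]
 [0.4134461  0.27768647 0.09      ]
 [0.44745194 0.08950411 0.06      ]]
[[131.21187915 100.89800014]
 [186.60077194 102.42735422]
 [ 75.90585205  99.39659495]]
[[409.84401453 306.44407926]
 [366.04920933 282.19326325]
 [454.32707859 331.06104201]]
```

```bash
cat >> h.py <<'E'
from scipy.spatial.transform import Rotation as Ro
def delta(pos,th,tilt=0):
    "tool-frame shift (cm) and rotvec (deg); tool down, its x at th deg in world, then tilted about world x"
    s=bot.read_state(); R=np.array(s["tcp_rot"]); c,n=np.cos(np.radians(th)),np.sin(np.radians(th))
    G=Ro.from_rotvec([np.radians(tilt),0,0]).as_matrix()@np.array([[c,n,0],[n,-c,0],[0,0,-1.]]).T.T
    print("shift",(R.T@(np.array(pos)-s["position"])*100).round(2),"rot",Ro.from_matrix(R.T@G).as_rotvec(degrees=True).round(1))
def st():
    s=bot.read_state(); print(*[(k,np.round(s[k],4)) for k in("time_s","position","force","opening","grasp_force","joint_positions")])
E
python3 - <<'E'
from h import *
delta([.274,-.561,.30],26); delta([.498,.257,.30],93); delta([.498,.257,.20],93)
E
```

```text
shift [-0.04 -0.01 -8.75] rot [-0.1 -0.   0.1]
shift [ 56.02 -63.66  -8.61] rot [ -0.1  -0.1 -66.9]
shift [ 56.01 -63.64   1.39] rot [ -0.1  -0.1 -66.9]
```

apply_moves([
  [[0, 0, -5, 0, 0, 0, 1], [0, 0, -8.7, 0, 0, 0, 1], [4, -4.5, -8.7, 0, 0, -5, 1], [8, -9.1, -8.7, 0, 0, -10, 1], [12, -13.6, -8.7, 0, 0, -15, 1], [16, -18.2, -8.7, 0, 0, -20, 1], [20, -22.7, -8.7, 0, 0, -25, 1], [24, -27.3, -8.7, 0, 0, -30, 1], [28, -31.8, -8.7, 0, 0, -35, 1], [32, -36.4, -8.7, 0, 0, -40, 1], [36, -40.9, -8.7, 0, 0, -45, 1], [40, -45.5, -8.7, 0, 0, -50, 1], [44, -50, -8.7, 0, 0, -54, 1], [48, -54.6, -8.7, 0, 0, -58, 1], [52, -59.1, -8.7, 0, 0, -62, 1], [56, -63.6, -8.7, 0, 0, -66.9, 1], [56, -63.6, -4, 0, 0, -66.9, 0.3], [56, -63.6, 1.4, 0, 0, -66.9, 0], [56, -63.6, 1.4, 0, 0, -66.9, 0], [56, -63.6, 1.4, 0, 0, -66.9, 0]],
])

```text
time_s: 2.6
position: [0.4994, 0.2561, 0.2007]
tcp_rot: [[-0.051, 0.999, 0.002], [0.999, 0.051, 0.001], [0.001, 0.002, -1.0]]
force: [-0.3, 0.3, 0.7]
opening: 0.634
grasp_force: 0.0
```

```bash
python3 - <<'E'
from h import *
st()
a=bot.capture("top")[160:280,220:350]; b=bot.capture("side")[200:340,265:415]
a=cv2.resize(a,(520,480),interpolation=2);b=cv2.resize(b,None,fx=4,fy=4,interpolation=2)
b=cv2.resize(b,(514,480)); cv2.imwrite("pics/c2.png",cv2.resize(np.hstack([a,b]),None,fx=.77,fy=.77))
cv2.imwrite("pics/c2.png",np.hstack([a[:, :400],b[:,100:500]]))
E
```

```text
('time_s', np.float64(2.6)) ('position', array([0.4994, 0.2561, 0.2007])) ('force', array([-0.3141,  0.3469,  0.6703])) ('opening', np.float64(0.634)) ('grasp_force', np.float64(0.0)) ('joint_positions', array([1.57399e+01, 2.61536e+01, 9.22443e+01, 4.50000e-03, 6.14828e+01,
       1.27981e+01]))
```

View pics/c2.png

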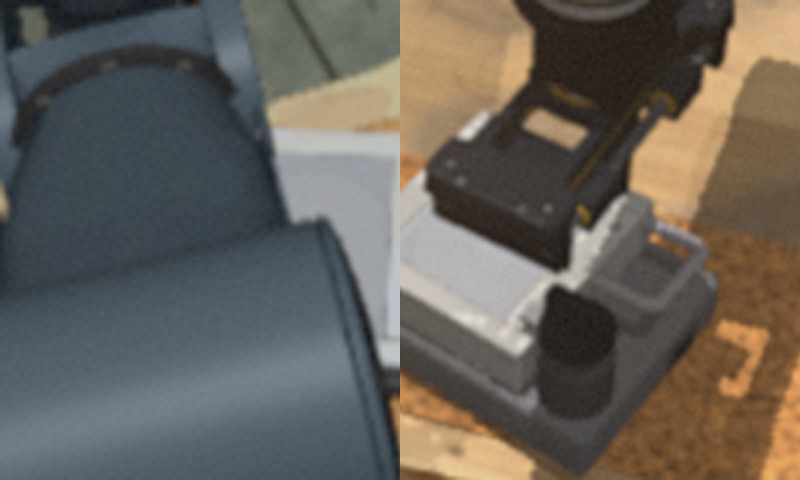

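```bash
python3 - <<'E'
from h import *
P=np.array([.4994,.2561,.2007])
for d in ([0,0,-.011],[0,0,0],[0,0,.06],[.03,0,-.011],[-.03,0,-.011],[.04,.09,.06],[.04,-.09,.06]):
    p=proj("side",P+d)[0]; print(d,p.round(1),((p-[265,200])*[514/150,480/140]-[100,0]+[400,0]).round())
im=bot.capture("side")[130:340,250:460]; cv2.imwrite("pics/c3.png",cv2.resize(im,(600,600),interpolation=2))
print((proj("side",[.4983,.2572,.142])[0]-[250,130])*600/210)
E
```

```text
[0, 0, -0.011] [346.9 271.2] [580. 244.]
[0, 0, 0] [347.  267.5] [581. 231.]
[0, 0, 0.06] [347.9 246.4] [584. 159.]
[0.03, 0, -0.011] [338.  281.3] [550. 279.]
[-0.03, 0, -0.011] [355.4 261.3] [610. 210.]
[0.04, 0.09, 0.06] [379.1 283.3] [691. 286.]
[0.04, -0.09, 0.06] [295.  238.8] [403. 133.]
[277.0398368  446.47776816]
```

View pics/c3.png

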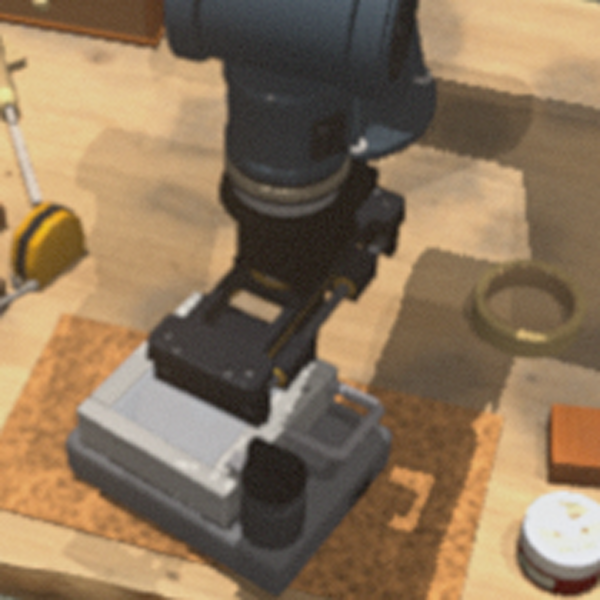

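apply_moves([
  [[0.1, -0.1, 3, 0, 0, 0, 0], [0.1, -0.1, 5, 0, 0, 0, 0], [0.1, -0.1, 6, 0, 0, 0, 0], [0.1, -0.1, 6.6, 0, 0, 0, 0], [0.1, -0.1, 6.9, 0, 0, 0, 0], [0.1, -0.1, 6.9, 0, 0, 0, 0]],
])

```text
time_s: 3.5
position: [0.4975, 0.257, 0.1308]
tcp_rot: [[-0.052, 0.999, 0.001], [0.999, 0.052, 0.0], [0.0, 0.001, -1.0]]
force: [-0.6, 0.8, -0.4]
opening: 0.497
grasp_force: 0.0
```

apply_moves([
  [[0, 0, 0, 0, 0, 0, -0.5], [0, 0, 0, 0, 0, 0, -1], [0, 0, 0, 0, 0, 0, -1], [0, 0, 0, 0, 0, 0, -1], [0, 0, 0, 0, 0, 0, -1], [0, 0, 0, 0, 0, 0, -1], [0, 0, 0, 0, 0, 0, -1], [0, 0, 0, 0, 0, 0, -1]],
])

```text
time_s: 4.5
position: [0.5007, 0.2572, 0.1308]
tcp_rot: [[-0.052, 0.999, 0.007], [0.999, 0.051, 0.001], [0.001, 0.007, -1.0]]
force: [5.0, 0.0, -3.5]
opening: 0.131
grasp_force: 30.0
```

apply_moves([
  [[0, 0.4, 0, 0, 0, 0, -1], [0, 0.4, 0.3, 0, 0, 0, -1], [0, 0.4, 0.6, 0, 0, 0, -1], [0, 0.4, 0.8, 0, 0, 0, -1], [0, 0.4, 0.9, 0, 0, 0, -1], [0, 0.4, 0.9, 0, 0, 0, -1]],
])

```text
time_s: 5.25
position: [0.5012, 0.2572, 0.1224]
tcp_rot: [[-0.052, 0.999, 0.001], [0.999, 0.052, 0.0], [0.0, 0.001, -1.0]]
force: [-1.0, -1.0, 8.9]
opening: 0.133
grasp_force: 30.0
```

apply_moves([
  [[0, 0, 0.3, 0, 0, 0, -1], [0, 0, 0.3, 0, 0, -6, -1], [0, 0, 0.3, 0, 0, -13, -1], [0, 0, 0.3, 0, 0, -20, -1], [0, 0, 0.3, 0, 0, -28, -1], [0, 0, 0.3, 0, 0, -36, -1], [0, 0, 0.3, 0, 0, -44, -1], [0, 0, 0.3, 0, 0, -52, -1], [0, 0, 0.3, 0, 0, -60, -1], [0, 0, 0.3, 0, 0, -68, -1], [0, 0, 0.3, 0, 0, -76, -1], [0, 0, 0.3, 0, 0, -82, -1], [0, 0, 0.3, 0, 0, -85, -1], [0, 0, 0.3, 0, 0, -85, -1]],
])

```text
time_s: 7.0
position: [0.5018, 0.2575, 0.1217]
tcp_rot: [[-0.999, 0.035, 0.003], [0.035, 0.999, 0.001], [-0.003, 0.001, -1.0]]
force: [-4.2, -1.0, 20.6]
opening: 0.135
grasp_force: 30.0
```

```bash
python3 - <<'E'
from h import *
st(); s=bot.read_state(); R=s["tcp_rot"]; print(np.degrees(np.arctan2(R[1,0],R[0,0])),s["moment"])
E
```

```text
('time_s', np.float64(7.0)) ('position', array([0.5018, 0.2575, 0.1217])) ('force', array([-4.2438, -1.0323, 20.5625])) ('opening', np.float64(0.1347)) ('grasp_force', np.float64(29.995)) ('joint_positions', array([ 1.58132e+01,  3.25855e+01,  9.59422e+01,  3.20000e-03,
        5.12968e+01, -7.21884e+01]))
177.9994807277914 [-0.17636517  0.55064299  0.00817357]
```

apply_moves([
  [[0, 0, -0.3, 0, 0, 0, -1], [0, 0, -0.7, 0, 0, 0, -1], [0, 0, -0.9, 0, 0, 0, -1], [0, 0, -0.9, 0, 0, 0, -0.2], [0, 0, -0.9, 0, 0, 0, -0.2], [0, 0, -0.9, 0, 0, 0, -0.2], [0, 0, -0.9, 0, 0, 0, -0.2], [0, 0, -4, 0, 0, 0, -0.2], [0, 0, -8, 0, 0, 0, -0.2], [5, 0, -8, 0, 0, 0, -0.2], [9, 2, -8, 0, 0, 0, -0.2], [9, 2, -8, 0, 0, 0, -0.2], [9, 2, -8, 0, 0, 0, -0.2]],
])

```text
time_s: 8.62
position: [0.4129, 0.2805, 0.1986]
tcp_rot: [[-0.999, 0.035, 0.002], [0.035, 0.999, 0.0], [-0.002, 0.0, -1.0]]
force: [0.3, 0.1, 0.1]
opening: 0.399
grasp_force: 0.0
```

```bash
python3 - <<'E'
from h import *
st(); delta([.411,.278,.13],180); delta([.411,.278,.082],180)
im=bot.capture("side")[160:340,260:440]; cv2.imwrite("pics/c4.png",cv2.resize(im,(600,600),interpolation=2))
print((proj("side",[[.414,.278,.09],[.389,.278,.09],[.439,.278,.09]])-[260,160])*600/180)
E
```

```text
('time_s', np.float64(8.625)) ('position', array([0.4129, 0.2805, 0.1986])) ('force', array([0.3074, 0.0648, 0.1124])) ('opening', np.float64(0.3993)) ('grasp_force', np.float64(0.0)) ('joint_positions', array([ 2.135170e+01,  2.172760e+01,  1.008775e+02, -2.460000e-02,
        5.730220e+01, -6.662580e+01]))
shift [ 0.19 -0.26  6.86] rot [ 0.   0.1 -2. ]
shift [ 0.2  -0.26 11.66] rot [ 0.   0.1 -2. ]
[[387.93997722 399.13317623]
 [408.13662995 374.05609093]
 [367.22348085 424.82597253]]
```

View pics/c4.png

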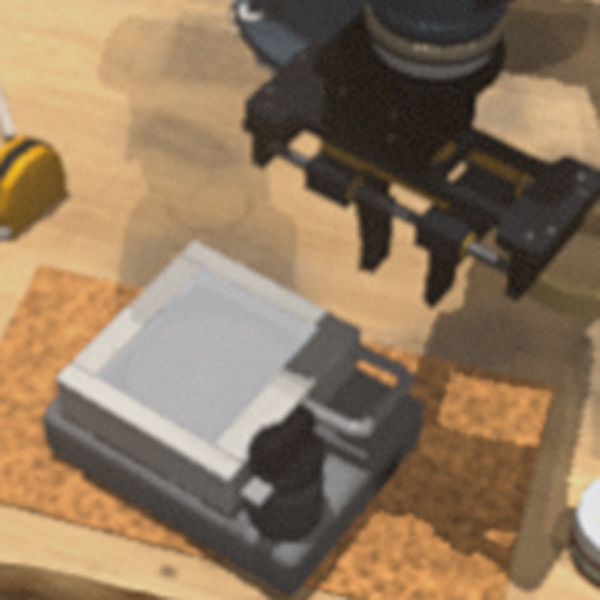

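apply_moves([
  [[0.2, -0.25, 4, 0, 0, -2, -0.2], [0.2, -0.25, 7, 0, 0, -2, -0.2], [0.2, -0.25, 9.5, 0, 0, -2, -0.2], [0.2, -0.25, 11, 0, 0, -2, -0.2], [0.2, -0.25, 11.7, 0, 0, -2, -0.2], [0.2, -0.25, 11.7, 0, 0, -2, -0.2]],
])

```text
time_s: 9.43
position: [0.4103, 0.2778, 0.0813]
tcp_rot: [[-1.0, 0.001, 0.0], [0.001, 1.0, 0.0], [-0.0, 0.0, -1.0]]
force: [-0.4, 0.0, 0.9]
opening: 0.402
grasp_force: 0.0
```

apply_moves([
  [[0, 0, 0, 0, 0, 0, -0.6], [0, 0, 0, 0, 0, 0, -1], [0, 0, 0, 0, 0, 0, -1], [0, 0, 0, 0, 0, 0, -1], [0, 0, 0, 0, 0, 0, -1], [0, 0, 0, 0, 0, 0, -1]],
])

```text
time_s: 10.18
position: [0.4102, 0.2788, 0.0818]
tcp_rot: [[-1.0, 0.001, 0.001], [0.001, 1.0, 0.002], [-0.001, 0.002, -1.0]]
force: [-1.0, 5.7, 3.8]
opening: 0.088
grasp_force: 29.9
```

apply_moves([
  [[0, 0.25, 0, 0, 0, 0, -1], [0, 0.1, -0.7, 0, 0, 0, -1], [0, 0, -1.31, 0, 0, 0, -1], [0, -0.15, -1.95, 0, 0, 0, -1], [0, -0.35, -2.59, 0, 0, 0, -1], [0, -0.55, -3.2, 0, 0, 0, -1], [0, -0.78, -3.84, 0, 0, 0, -1], [0, -0.78, -3.84, 0, 0, 0, -1]],
])

```text
time_s: 11.18
position: [0.4098, 0.269, 0.12]
tcp_rot: [[-1.0, 0.0, -0.0], [0.0, 1.0, -0.002], [0.0, -0.002, -1.0]]
force: [3.7, -5.4, -3.5]
opening: 0.08
grasp_force: 26.8
```

apply_moves([
  [[0, -0.5, -0.6, 0, 0, 0, -1], [0, -0.75, -1.23, 0, 0, 0, -1], [0, -1.35, -2.41, 0, 0, 0, -1], [0, -2.05, -3.55, 0, 0, 0, -1], [0, -2.8, -4.64, 0, 0, 0, -1], [0, -3.65, -5.67, 0, 0, 0, -1], [0, -4.55, -6.64, 0, 0, 0, -1], [0, -4.55, -6.64, 0, 0, 0, -1]],
])

```text
time_s: 12.18
position: [0.4102, 0.2238, 0.1869]
tcp_rot: [[-1.0, 0.002, 0.001], [0.002, 1.0, 0.0], [-0.001, 0.0, -1.0]]
force: [-0.2, -0.7, -1.2]
opening: 0.008
grasp_force: 0.0
```

apply_moves([
  [[0, 0, -4, 0, 0, 0, -0.2], [0, 2, -5, 8, 0, 0, -0.2], [0, 5, -5, 16, 0, 0, -0.2], [0, 8, -4, 23, 0, 0, -0.2], [0, 10, -2, 30, 0, 0, -0.2], [0, 10, 1.5, 30, 0, 0, -0.2], [0, 10, 1.5, 30, 0, 0, -0.2], [0, 10, 1.5, 30, 0, 0, -0.2]],
])

```text
time_s: 13.18
position: [0.4103, 0.3242, 0.1719]
tcp_rot: [[-1.0, 0.001, -0.0], [0.001, 0.866, -0.5], [-0.0, -0.5, -0.866]]
force: [0.2, 0.0, 0.6]
opening: 0.4
grasp_force: 0.0
```

```bash
python3 - <<'E'
from h import *
st(); delta([.411,.275,.083],180,-30)
im=bot.capture("side")[160:340,260:440]; cv2.imwrite("pics/c5.png",cv2.resize(im,(600,600),interpolation=2))
E
```

```text
('time_s', np.float64(13.175)) ('position', array([0.4103, 0.3242, 0.1719])) ('force', array([0.244 , 0.039 , 0.5537])) ('opening', np.float64(0.4002)) ('grasp_force', np.float64(0.0)) ('joint_positions', array([ 39.4631,  36.4629,  85.2042, -23.1201,  79.4045, -41.8826]))
shift [-0.07  0.18 10.16] rot [-0.  -0.  -0.1]
```

View pics/c5.png

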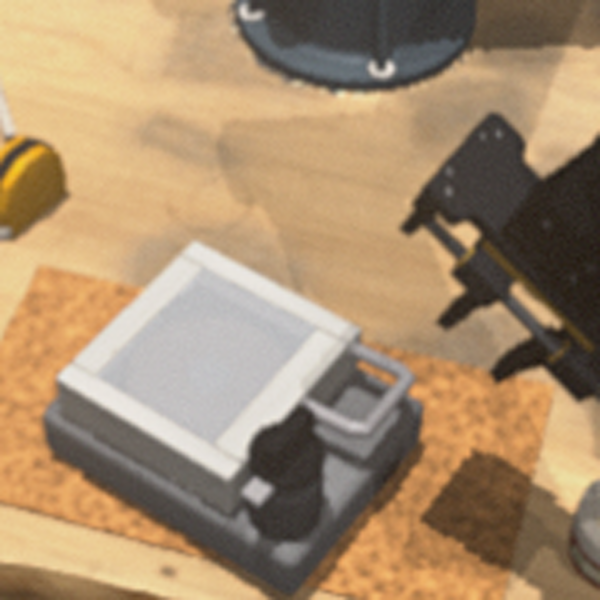

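apply_moves([
  [[-0.1, 0.15, 4, 0, 0, 0, -0.2], [-0.1, 0.15, 7, 0, 0, 0, -0.2], [-0.1, 0.15, 9, 0, 0, 0, -0.2], [-0.1, 0.15, 10.2, 0, 0, 0, -0.2], [-0.1, 0.15, 10.2, 0, 0, 0, -0.2]],
])

```text
time_s: 13.85
position: [0.4113, 0.2745, 0.0827]
tcp_rot: [[-1.0, 0.002, -0.0], [0.002, 0.866, -0.5], [-0.001, -0.5, -0.866]]
force: [-0.3, -0.2, -0.1]
opening: 0.403
grasp_force: 0.0
```

apply_moves([
  [[0, 0, 0, 0, 0, 0, -0.6], [0, 0, 0, 0, 0, 0, -1], [0, 0, 0, 0, 0, 0, -1], [0, 0, 0, 0, 0, 0, -1], [0, 0, 0, 0, 0, 0, -1], [0, 0, 0, 0, 0, 0, -1]],
])

```text
time_s: 14.6
position: [0.411, 0.2747, 0.0827]
tcp_rot: [[-1.0, 0.001, 0.0], [0.001, 0.866, -0.501], [-0.001, -0.501, -0.866]]
force: [0.1, 0.5, 5.8]
opening: 0.088
grasp_force: 30.0
```

```bash
python3 - <<'E'
from h import *
s=bot.read_state(); st(); R=np.array(s["tcp_rot"]); p=np.array(s["position"]); 
B=p-.008*R[:,2]; H=B+[0,-.188,-.030]; print("bar",B,"hinge",H)
for a in range(5,61,5):
    A=Ro.from_rotvec([np.radians(a),0,0]).as_matrix(); d=R.T@((A@(p-H)+H)-p)*100
    print(a,d.round(2))
E
```

```text
('time_s', np.float64(14.6)) ('position', array([0.411 , 0.2747, 0.0827])) ('force', array([0.1496, 0.4645, 5.7959])) ('opening', np.float64(0.0884)) ('grasp_force', np.float64(30.0447)) ('joint_positions', array([ 35.7193,  41.67  ,  93.5183, -26.4473,  65.9077, -38.7674]))
bar [0.41104845 0.2787261  0.08967012] hinge [0.41104845 0.0907261  0.05967012]
5 [-0.   -1.03 -1.24]
10 [-0.   -2.17 -2.39]
15 [-0.   -3.4  -3.44]
20 [-0.   -4.72 -4.38]
25 [-0.01 -6.12 -5.19]
30 [-0.01 -7.58 -5.88]
35 [-0.01 -9.1  -6.45]
40 [-1.000e-02 -1.066e+01 -6.870e+00]
45 [-1.000e-02 -1.225e+01 -7.160e+00]
50 [-1.000e-02 -1.386e+01 -7.310e+00]
55 [-1.000e-02 -1.548e+01 -7.320e+00]
60 [-1.000e-02 -1.709e+01 -7.190e+00]
```

apply_moves([
  [[0, -0.5, -0.63, -2.5, 0, 0, -1], [0, -1.03, -1.24, -5, 0, 0, -1], [0, -1.59, -1.83, -7.5, 0, 0, -1], [0, -2.17, -2.39, -10, 0, 0, -1], [0, -2.78, -2.93, -12.5, 0, 0, -1], [0, -3.4, -3.44, -15, 0, 0, -1], [0, -4.05, -3.92, -17.5, 0, 0, -1], [0, -4.72, -4.38, -20, 0, 0, -1], [0, -4.72, -4.38, -20, 0, 0, -1]],
])

```text
time_s: 15.72
position: [0.4107, 0.2556, 0.1447]
tcp_rot: [[-1.0, 0.004, 0.001], [0.004, 0.985, -0.171], [-0.001, -0.171, -0.985]]
force: [-0.6, 1.5, -1.2]
opening: 0.089
grasp_force: 29.6
```

```bash
python3 - <<'E'
from h import *
s=bot.read_state(); R=np.array(s["tcp_rot"]); p=np.array(s["position"]); print(s["moment"])
H=np.array([.411,.0907,.0597])
for a in range(5,46,5):
    A=Ro.from_rotvec([np.radians(a),0,0]).as_matrix(); print(a,(R.T@((A@(p-H)+H)-p)*100).round(2))
E
```

```text
[ 0.578577   -0.01010463 -0.05765056]
5 [-0.   -1.03 -1.25]
10 [-0.01 -2.17 -2.4 ]
15 [-0.02 -3.4  -3.45]
20 [-0.02 -4.72 -4.38]
25 [-0.03 -6.12 -5.2 ]
30 [-0.03 -7.58 -5.9 ]
35 [-0.04 -9.1  -6.46]
40 [ -0.05 -10.66  -6.89]
45 [ -0.05 -12.25  -7.18]
```

apply_moves([
  [[0, -0.5, -0.63, -2.5, 0, 0, -1], [0, -1.03, -1.24, -5, 0, 0, -1], [0, -1.59, -1.83, -7.5, 0, 0, -1], [0, -2.17, -2.39, -10, 0, 0, -1], [0, -2.78, -2.93, -12.5, 0, 0, -1], [0, -3.4, -3.44, -15, 0, 0, -1], [0, -4.05, -3.92, -17.5, 0, 0, -1], [0, -4.72, -4.38, -20, 0, 0, -1], [0, -5.41, -4.8, -22.5, 0, 0, -1], [0, -6.12, -5.2, -25, 0, 0, -1], [0, -6.84, -5.56, -27.5, 0, 0, -1], [0, -7.58, -5.89, -30, 0, 0, -1], [0, -8.34, -6.18, -32.5, 0, 0, -1], [0, -9.1, -6.45, -35, 0, 0, -1], [0, -9.88, -6.68, -37.5, 0, 0, -1], [0, -10.66, -6.88, -40, 0, 0, -1], [0, -10.66, -6.88, -40, 0, 0, -1], [0, -10.66, -6.88, -40, 0, 0, -1]],
])

```text
time_s: 17.98
position: [0.4093, 0.1639, 0.2303]
tcp_rot: [[-1.0, 0.001, -0.003], [-0.0, 0.865, 0.502], [0.003, 0.502, -0.865]]
force: [-2.9, 2.6, 4.2]
opening: 0.089
grasp_force: 29.8
```

```bash
python3 - <<'E'
from h import *
s=bot.read_state(); st(); R=np.array(s["tcp_rot"]); p=np.array(s["position"]); B=p-.008*R[:,2]; v=B-np.array([.411,.0907,.0597])
print("guard deg",np.degrees(np.arctan2(v[2],v[1]))-9.07,"r",np.hypot(v[1],v[2]),s["moment"],R[:,2])
im=bot.capture("side")[130:340,240:450]; cv2.imwrite("pics/c6.png",cv2.resize(im,(600,600),interpolation=2))
E
```

```text
('time_s', np.float64(17.975)) ('position', array([0.4093, 0.1639, 0.2303])) ('force', array([-2.9196,  2.6111,  4.1617])) ('opening', np.float64(0.0886)) ('grasp_force', np.float64(29.8092)) ('joint_positions', array([ -14.8875,   16.1993,  113.1147,   32.7962,   63.5056, -123.1223]))
guard deg 59.64337719061265 r 0.1905358653308235 [0.5785771  0.33716023 0.21684378] [-0.00253784  0.50228002 -0.8647013 ]
```

View pics/c6.png

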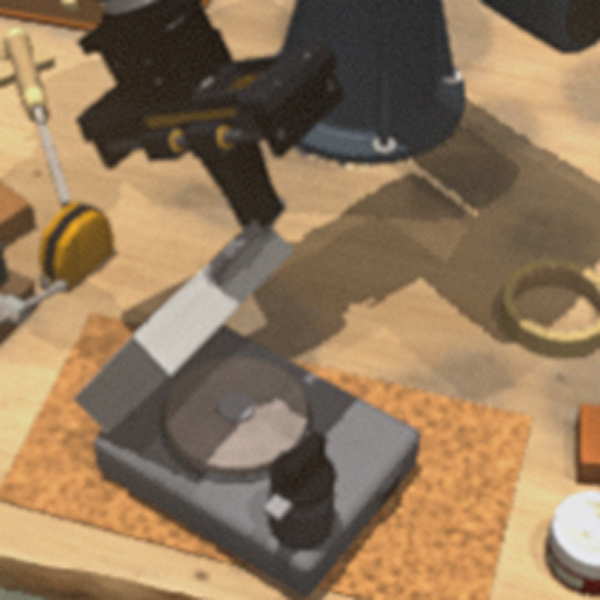

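The guard is open at about 60° with its handle in the fingers (265,220). The stone is uncovered (238,410) and the knob's tongue points away from the guard (277,505). The loose things have not moved, so I'm handing in.

```bash
python3 -c "
from rig import bot
print(bot.hand_in())"
```

```text
the job is handed in; nothing more can be done
None
```

I unlocked the knob with a push and quarter turn and handed in with the guard held in the fingers at about 60° (59.6° worked out from the arm's pose); the first lift slipped and the guard fell shut, so I gripped the handle again at a tilt and raised it.

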